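# Lock the last quarter-turn stud on a grinder's drive cover

### The job

The access cover on top of the small grinder's drive housing is held by four sprung quarter-turn studs; three are locked and one still stands proud. Push the proud stud in first, without forcing it round, then turn it clockwise, seen from above, until it locks, and let go of it.

Things in the scene. Friction and masses are not known exactly. Their poses are not given: they have to be found in the camera images.
- stud_head (a point): Centre of the grip bar of the one unlocked stud: plain steel T-head at a corner of the cover. Bar 36 mm long, 14 thick, 22 high, on a round stem 14 mm in diameter. Axes move with the bar: x along it, y across its thickness, z up. Standing out, this point is 45 mm above the cover, the bar's underside 34 mm. Around the stem a fixed dark bush, radius 16 mm, stands 10 mm above the cover.
- stud_press (a joint): How far the stud is pushed in (straight down), m: 0 standing out, 0.014 hard stop. A spring pushes back with 4 N at the start and 0.33 N more per mm. It turns freely only while pushed in 9.5 mm or more; about 12 mm is right. Turned and let go, it springs back up into its locking notch and rests at 0.007.
- stud_turn (a joint): Turn of the stud in rad, clockwise seen from above: starts between 0 and 0.12; 1.57 is the hard stop. Not pushed in, it is blocked at about 0.27. The locking notch takes it from about 1.3 on; aim for about 1.5.
- housing: Fixed grey drive housing, 180 (x) by 210 mm (y); flat cover on top, 80 mm above the bench. Origin: centre of underside. Studs at x +-60, y +-75 mm; three are locked and immovable: same heads, 7 mm lower, bars along y (the unlocked one's lies along x). A loose stone 11 mm high lies mid-cover. On the +x side a bearing block (100 mm high) and a wheel up to 130 mm above the bench.

How it is judged (in metres and radians):
On the way:
1. the stud is pushed in at least 9 mm before it is turned past 0.5 rad (value of joint stud_press above 0.009 m and value of joint stud_turn below 0.5 rad), for 0.05 s.
At the end, for the whole second after the job is handed in: The stud is locked and let go: turned clockwise by more than 1.22 rad (70 degrees) and sprung back into its notch, 5.5 to 8.5 mm in, at rest (value of joint stud_turn above 1.22 rad and value of joint stud_press between 0.0055 and 0.0085 m and velocity of joint stud_turn between -0.1 and 0.1 rad/s); the robot touches nothing.
It fails at once if the stud is forced round past 0.6 rad while it is pushed in less than 4 mm (value of joint stud_turn above 0.6 rad and value of joint stud_press below 0.004 m).
It also fails if it takes over 29 s, if anything falls off the work surface, if the arm or the gripper's body presses on something with over 40 N, if the wrist force passes 120 N, or if a joint passes its speed limit or range.

### The arm

A 7-joint arm with a two-finger parallel gripper is mounted at the origin on the work surface. World frame = base frame: x ahead of the robot, y to its left, z up, the work surface at z = 0. Lengths are in mm, angles in rad, forces in N, time in s.
With the tool pointing down it reaches from about 400 to 875 mm from the base axis. Payload 4.4 kg.
Tool frame: the origin (TCP) lies between the finger pads; the fingertips stand 11 mm ahead of it and the grasp point (between the pads) lies 8 mm behind it; y points along the fingers, x is the direction in which the jaws open and shut, and the axes are right-handed (so a half turn about y gives the same grasp; the last joint's range is limited). The gripper opens to 85 mm and grips with 20 to 120 N. Pads are 22 mm wide; open, the fingers measure 114 mm over their backs; the gripper's body (76 mm by 85 mm) begins 54 mm behind the grasp point. The pads swing forward as they close: fully open they stand 13 mm farther back than shut.
Start: joints at [-1.302, 0.628, 0.038, 1.517, -0.027, 0.996, -0.02], TCP at [213.554, 613.932, 242.313] pointing down, gripper open.
Joint ranges: [-3.06, 3.06], [-0.37, 2.12], [-1.25, 1.32], [0.18, 2.47], [-1.1, 4.24], [0.23, 1.98], [-2.94, 2.94]. Speed limits (rad/s): [2.57, 2.57, 3.14, 3.14, 3.14, 3.14, 3.14].

### API

Orientations are given as [roll, pitch, yaw] about the fixed x, y, z axes, in that order (R = Rz(yaw) Ry(pitch) Rx(roll)).
In Python, from cell import * gives the robot as it stands.
- The arm moves only by the shell command python3 -m jog 'ROWS'. ROWS is JSON, a list of rows, each an object of numbers: "x", "y", "z": the shift along the tool's x, y, z in mm; "ax", "ay", "az": the turn, a rotation vector about the tool's x, y, z in rad; "grip": the finger opening in mm, from 0 to 85.4. In form: [{"x": .., "y": .., "z": .., "ax": .., "ay": .., "az": .., "grip": ..}, ...]. A call has 1 to 5 rows; each row is the pose to reach, as a shift and turn from the pose commanded when the call began, along the tool's axes at that moment; what a row does not reach only later rows make up. A row lasts 1/10 s, in which the tool goes at most 50 mm and 8.59 degrees, less where a joint would pass 70% of its speed; a pose out of reach is approached as far as the arm can. A call with a gripper value outside its range is refused whole. The fingers move at their own pace and stop on an object; the grip force is fixed at half the most. Time passes only in rows, so rows that repeat a pose let the fingers close. It gives the time, the measured TCP pose, the force and the opening at its end, in the units of the state.
- read_state(): the state, without advancing time (a new reading comes with each control period).
- get_image(name): name is "side" or "top" or "wrist"; returns a dict with "color" (384x512x3 uint8, red, green, blue), "vfov" (degrees; the focal length in pixels is half the picture's height over the tangent of half this angle, whatever the lens; pixels are square), "cx", "cy" (the principal point, pixels), "camera_from_world" (4x4, takes a point from world to camera coordinates). Camera axes: x right, y down, z forward; pixel columns grow to the right and rows downward; lengths in mm; the calibration is good to about 2 mm. A picture is of the moment at which its call begins. There is no depth.
- finish_job(): hands the job in, once; it reports no verdict.
The state is a dict: "clock": time; "qpos": joint angles; "qd": joint speeds; "tau": joint torques, N m; "eef_pos": TCP position; "tool_rot": TCP orientation; "force": force on the tool from outside, world axes, zero at the start; "torque": the same for the moment, N m; "width": finger opening in mm.
Only numpy, scipy, OpenCV 4.12 (cv2) and the standard library are available. Lean on these libraries where they do the work, as an engineer would, in place of code of your own. Each camera call takes 0.05 s, during which the arm holds its last target.

## Working session

There is one attempt and no reset: what is moved stays moved. The work goes in short steps, Python scripts to look and compute and a shell command to move; the robot and the scene stay as the last step left them, time stands still between calls to the robot, and variables do not carry over. Pictures are saved under pics/ and viewed, and the job is handed in when it is done.

```bash
ls; mkdir -p pics; python3 - <<'E'
from cell import *
import cv2
s=read_state()
print(s)
for n in ("side","top","wrist"):
    im=get_image(n)
    cv2.imwrite(f"pics/{n}0.png",im["color"][:,:,::-1])
    import numpy as np
    print(n,im["vfov"],im["cx"],im["cy"],np.round(im["camera_from_world"],4).tolist())
E
```

```text
pics
{'clock': 0.0, 'qpos': array([-1.30182826,  0.62933888,  0.03843142,  1.5183709 , -0.02697466,
        0.99631859, -0.02003538]), 'qd': array([ 6.77981130e-05, -7.28957423e-04, -3.99949588e-04, -6.81604332e-04,
        4.00167910e-04, -7.00466976e-04,  6.96068880e-04]), 'tau': array([ 9.69634166e-04, -5.63410771e+01,  1.22617912e+00, -1.93439448e+01,
        1.09073496e-02,  1.04181049e-02,  2.26327688e-05]), 'eef_pos': array([213.33005541, 613.34720327, 241.39266523]), 'tool_rot': array([-1.57083662,  0.00191754,  1.2360151 ]), 'force': array([ 0.6180519 , -0.8055897 , -0.00870749]), 'torque': array([-0.00995761,  0.00852406,  0.01737051]), 'width': 85.06892845499921}
side 56.40001988597748 255.03170199674724 189.2641275883008 [[-0.9968, -0.0796, 0.0024, 540.2742], [-0.0473, 0.5667, -0.8226, 110.0636], [0.0641, -0.8201, -0.5687, 680.6957], [0.0, 0.0, 0.0, 1.0]]
top 55.20837900028839 262.22192009639724 190.00917197818106 [[-0.0087, -0.9998, -0.0189, 47.6846], [-0.9838, 0.012, -0.1791, 560.8064], [0.1793, 0.017, -0.9836, 649.3604], [0.0, 0.0, 0.0, 1.0]]
wrist 63.17232902259592 253.35177218289869 197.91033456134522 [[0.3295, 0.9442, -0.0012, -648.2435], [0.905, -0.3155, 0.2853, -36.6566], [0.269, -0.0951, -0.9584, 377.6979], [0.0, 0.0, 0.0, 1.0]]
```

View pics/side0.png

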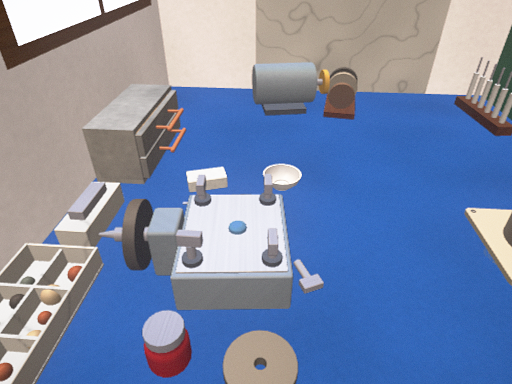

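View pics/top0.png

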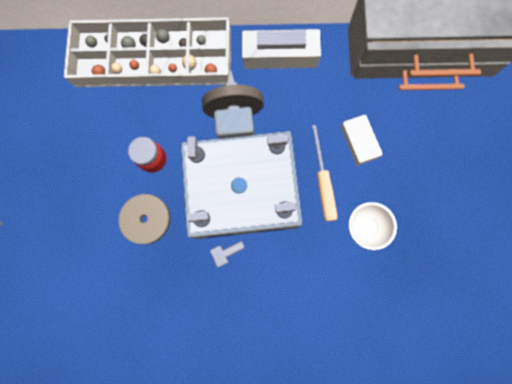

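View pics/wrist0.png

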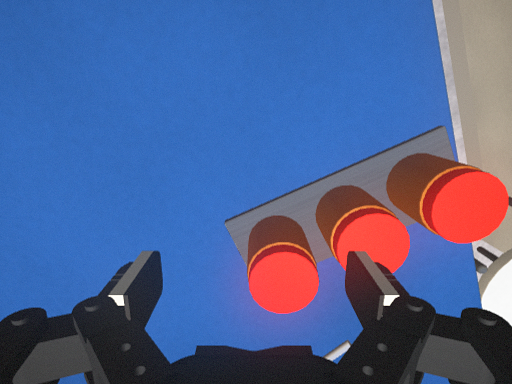

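Side view: the unlocked stud stands proud with its bar at about (190,240), nearest the wheel. In the top view it is at about (192,147), with its bar roughly along world x. The wrist camera sees only the tools off to the side. I'll zoom in to measure.

```bash
python3 - <<'E'
import cv2
a=cv2.imread("pics/top0.png")[115:250,170:310]; b=cv2.imread("pics/side0.png")[160:310,120:300]
cv2.imwrite("pics/topz.png",cv2.resize(a,None,fx=5.5,fy=4.4*1,interpolation=cv2.INTER_CUBIC) if 0 else cv2.resize(a,None,fx=4,fy=4,interpolation=cv2.INTER_CUBIC))
cv2.imwrite("pics/sidez.png",cv2.resize(b,None,fx=4,fy=4,interpolation=cv2.INTER_CUBIC))
E
```

```text
(no output)
```

View pics/topz.png

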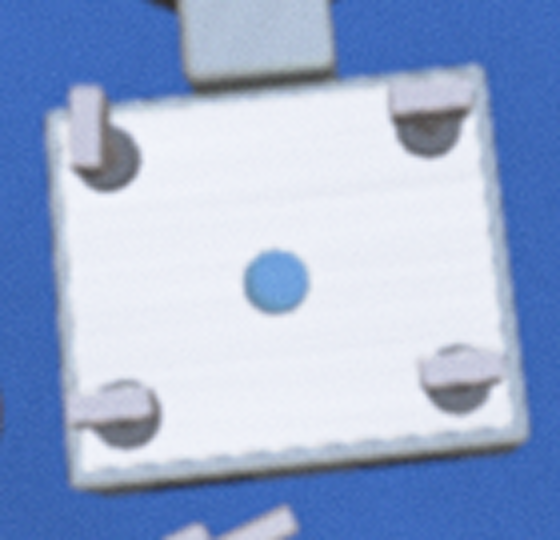

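View pics/sidez.png

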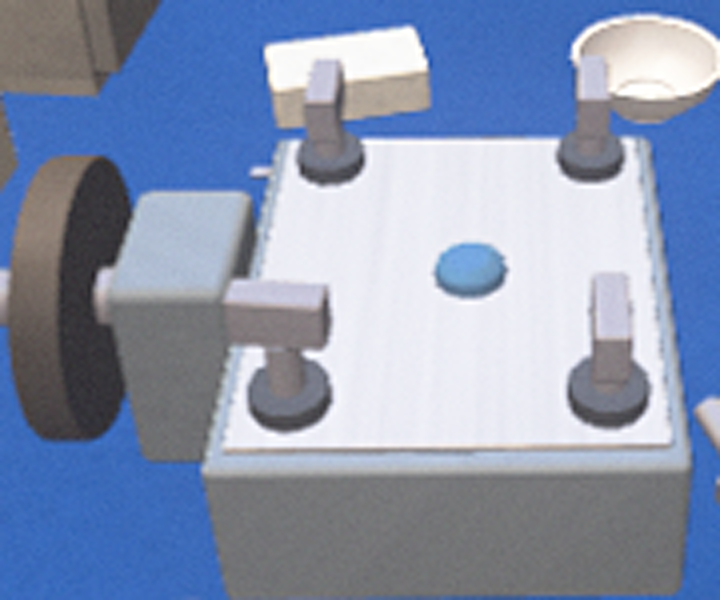

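Zoomed views: in the top zoom, the proud bar's top face spans about (70..104, 86..166) and its bush is at about (107,157). In the side zoom, the bar's top face is at about (224..328, 281..308) and the bush top at about (290,386).

```bash
cat > h.py <<'E'
import numpy as np
P={"side":(56.40001988597748,255.0317,189.26413,np.array([[-0.9968,-0.0796,0.0024,540.2742],[-0.0473,0.5667,-0.8226,110.0636],[0.0641,-0.8201,-0.5687,680.6957],[0,0,0,1]])),
"top":(55.20837900028839,262.22192,190.00917,np.array([[-0.0087,-0.9998,-0.0189,47.6846],[-0.9838,0.012,-0.1791,560.8064],[0.1793,0.017,-0.9836,649.3604],[0,0,0,1]]))}
def ray(c,u,v,P=P):
    f,cx,cy,T=P[c]; f=192/np.tan(np.radians(f/2)); R=T[:3,:3]
    d=R.T@np.array([(u-cx)/f,(v-cy)/f,1]); return -R.T@T[:3,3],d/np.linalg.norm(d)
def plane(c,u,v,z,P=P):
    o,d=ray(c,u,v,P); return o+d*(z-o[2])/d[2]
def tri(r1,r2):
    (o1,d1),(o2,d2)=r1,r2
    t=np.linalg.lstsq(np.c_[d1,-d2],o2-o1,rcond=None)[0]
    a,b=o1+t[0]*d1,o2+t[1]*d2; return (a+b)/2,np.linalg.norm(a-b)
E
python3 - <<'E'
from h import *
np.set_printoptions(precision=1,suppress=True)
tp=lambda x,y:(170+(x+.5)/4-.5,115+(y+.5)/4-.5)
sp=lambda x,y:(120+(x+.5)/4-.5,160+(y+.5)/4-.5)
for n,t in dict(A=(106,156),B=(430,122),C=(124,413),D=(458,378)).items(): print("top bush",n,plane("top",*tp(*t),88))
for n,t in dict(A=(290,386),C=(609,382),B=(331,155),D=(591,153)).items(): print("side bush",n,plane("side",*sp(*t),90))
# bar top-face corners
for t in [(70,87),(102,87),(103,160),(75,163)]: print("top bar",plane("top",*tp(*t),136))
for t in [(230,281),(328,285),(328,312),(224,307)]: print("side bar",plane("side",*sp(*t),136))
print(tri(ray("top",*tp(88,124)),ray("side",*sp(277,296))))
print(tri(ray("top",*tp(106,156)),ray("side",*sp(290,386))))
for t in [(48,112),(483,66),(525,435),(73,485)]: print("cover corner",plane("top",*tp(*t),80))
E
```

```text
top bush A [624.3 162.5  88. ]
top bush B [638.4  12.9  88. ]
top bush C [505.3 151.7  88. ]
top bush D [519.4   2.3  88. ]
side bush A [623.3 164.5  90. ]
side bush C [504.7 152.7  90. ]
side bush B [637.3  18.9  90. ]
side bush D [518.9   7.5  90. ]
top bar [641.4 169.1 136. ]
top bar [641.2 155.2 136. ]
top bar [608.7 154.  136. ]
top bar [607.5 166.  136. ]
side bar [641.7 159.5 136. ]
side bar [606.3 158.7 136. ]
side bar [603.4 172.7 136. ]
side bar [640.3 173.2 136. ]
(array([625.2, 161.6, 132.2]), np.float64(1.408247097626169))
(array([624.1, 162.5,  88. ]), np.float64(0.35211732055434203))
cover corner [648.4 192.   80. ]
cover corner [667.9 -12.6  80. ]
cover corner [494.3 -27.5  80. ]
cover corner [474.  175.4  80. ]
```

```bash
cat > go.py <<'E'
import sys
from cell import *
from h import *
from scipy.spatial.transform import Rotation as Ro
def need(p,yaw,roll=-np.pi/2):
    s=read_state(); R=Ro.from_euler('xyz',s["tool_rot"]); G=Ro.from_euler('xyz',[roll,0,yaw])
    print("t",round(s["clock"],2),"tcp",np.round(s["eef_pos"],1),"rpy",np.round(s["tool_rot"],3),"F",np.round(s["force"],1),"w",round(s["width"],1),"q",np.round(s["qpos"],2))
    print("shift",np.round(R.inv().apply(np.array(p)-s["eef_pos"]),1),"turn",np.round((R.inv()*G).as_rotvec(),3))
if __name__=="__main__": need([float(v) for v in sys.argv[1:4]],float(sys.argv[4]))
E
python3 go.py 624 162.5 200 1.61
python3 -m jog '[{"x":-291,"y":0,"z":-536,"ay":-0.374},{"x":-291,"y":0,"z":-536,"ay":-0.374},{"x":-291,"y":0,"z":-536,"ay":-0.374},{"x":-291,"y":0,"z":-536,"ay":-0.374},{"x":-291,"y":0,"z":-536,"ay":-0.374}]'
python3 go.py 624 162.5 220 1.61
```

```text
t 0.15 tcp [213.4 613.5 241.6] rpy [-1.571e+00  1.000e-03  1.236e+00] F [-0.6 -0.7 -0.7] w 85.5 q [-1.3   0.63  0.04  1.52 -0.03  1.   -0.02]
shift [-291.   42. -536.] turn [-0.    -0.374 -0.001]
t 0.15 tcp [213.4 613.5 241.6] rpy [-1.571e+00  1.000e-03  1.236e+00] F [-0.6 -0.7 -0.7] w 85.5 q [-1.3   0.63  0.04  1.52 -0.03  1.   -0.02]
shift [-291.   22. -536.] turn [-0.    -0.374 -0.001]$[0]: bad value
```

The jog call was refused with "bad value", so those shifts are probably too big for one row. I'll step incrementally.

```bash

python3 -m jog '[{"x":-23,"z":-43,"ay":-0.1},{"x":-46,"z":-86,"ay":-0.2},{"x":-69,"z":-129,"ay":-0.3},{"x":-92,"z":-172,"ay":-0.374},{"x":-115,"z":-215,"ay":-0.374}]'
python3 go.py 624 162.5 220 1.61
```

```text
t 0.15 tcp [213.4 613.5 241.6] rpy [-1.571e+00  1.000e-03  1.236e+00] F [-0.6 -0.7 -0.7] w 85.5 q [-1.3   0.63  0.04  1.52 -0.03  1.   -0.02]
shift [-291.   22. -536.] turn [-0.    -0.374 -0.001]$[0]: bad value
```

```bash

python3 -m jog '[{"x":-23,"y":0,"z":-43,"ax":0,"ay":-0.1,"az":0,"grip":85},{"x":-46,"y":0,"z":-86,"ax":0,"ay":-0.2,"az":0,"grip":85},{"x":-69,"y":0,"z":-129,"ax":0,"ay":-0.3,"az":0,"grip":70},{"x":-92,"y":0,"z":-172,"ax":0,"ay":-0.374,"az":0,"grip":60},{"x":-115,"y":0,"z":-215,"ax":0,"ay":-0.374,"az":0,"grip":50}]'
python3 go.py 624 162.5 220 1.61
```

```text
clock: 0.65
eef_pos: [379.9, 432.9, 242.1]
tool_rot: [-1.57, 0.0, 1.612]
force: [-0.9, 0.8, 0.3]
width: 50.1
t 0.65 tcp [379.9 432.9 242.1] rpy [-1.57   0.     1.612] F [-0.9  0.8  0.3] w 50.1 q [-0.86  0.52 -0.07  1.73  0.04  0.89  0.67]
shift [-280.2   22.1 -232.9] turn [-0.     0.002 -0.   ]
```

All keys are required. Continuing with full rows.

```bash

python3 -m jog '[{"x":-280,"y":22,"z":-233,"ax":0,"ay":0,"az":0,"grip":50},{"x":-280,"y":22,"z":-233,"ax":0,"ay":0,"az":0,"grip":50},{"x":-280,"y":22,"z":-233,"ax":0,"ay":0,"az":0,"grip":50},{"x":-280,"y":22,"z":-233,"ax":0,"ay":0,"az":0,"grip":50},{"x":-280,"y":22,"z":-233,"ax":0,"ay":0,"az":0,"grip":50}]'
python3 go.py 624 162.5 220 1.61
```

```text
clock: 1.15
eef_pos: [546.8, 247.5, 227.0]
tool_rot: [-1.57, 0.0, 1.61]
force: [1.4, 0.6, 0.1]
width: 50.1
t 1.15 tcp [546.8 247.5 227. ] rpy [-1.57  0.    1.61] F [1.4 0.6 0.1] w 50.1 q [-0.44  0.57 -0.06  1.68  0.04  0.89  1.1 ]
shift [-88.    7.  -73.8] turn [-0.  0. -0.]
```

```bash

python3 -m jog '[{"x":-88,"y":7,"z":-74,"ax":0,"ay":0,"az":0,"grip":50},{"x":-88,"y":7,"z":-74,"ax":0,"ay":0,"az":0,"grip":50},{"x":-88,"y":7,"z":-74,"ax":0,"ay":0,"az":0,"grip":50},{"x":-88,"y":7,"z":-74,"ax":0,"ay":0,"az":0,"grip":50},{"x":-88,"y":7,"z":-74,"ax":0,"ay":0,"az":0,"grip":50}]'
python3 go.py 624 162.5 117 1.61
python3 - <<'E'
from cell import *
import cv2,pickle
for n in ("wrist","top","side"):
    im=get_image(n); cv2.imwrite(f"pics/{n}1.png",im["color"][:,:,::-1]); pickle.dump(im,open(f"{n}1.pkl","wb"))
E
```

```text
clock: 1.65
eef_pos: [622.1, 165.7, 219.8]
tool_rot: [-1.569, -0.001, 1.611]
force: [-0.0, 0.4, 0.5]
width: 50.4
t 1.65 tcp [622.1 165.7 219.8] rpy [-1.569e+00 -1.000e-03  1.611e+00] F [-0.   0.4  0.5] w 50.4 q [-0.27  0.64 -0.06  1.56  0.04  0.94  1.27]
shift [ -3.4 102.8  -1.9] turn [-0.002  0.001  0.001]
```

View pics/wrist1.png

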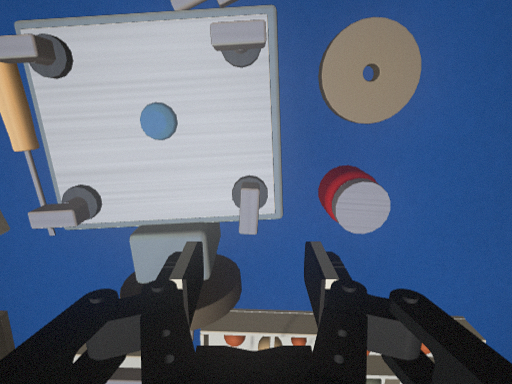

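View pics/side1.png

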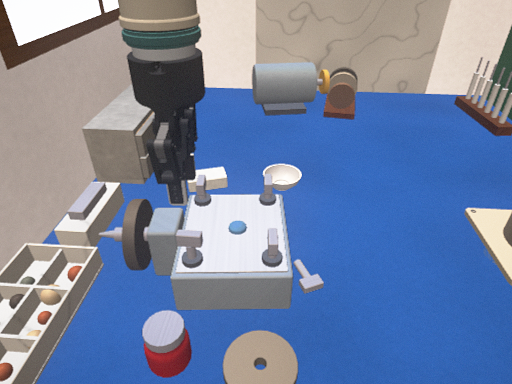

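The wrist view shows the proud bar at about (249, 188-235), lined up between the fingers (centre column about 249). I'll measure its ends in a zoom.

```bash
python3 - <<'E'
import cv2
a=cv2.imread("pics/wrist1.png")[165:245,215:290]
cv2.imwrite("pics/wz.png",cv2.resize(a,None,fx=7,fy=7,interpolation=cv2.INTER_CUBIC))
E
```

```text
(no output)
```

View pics/wz.png

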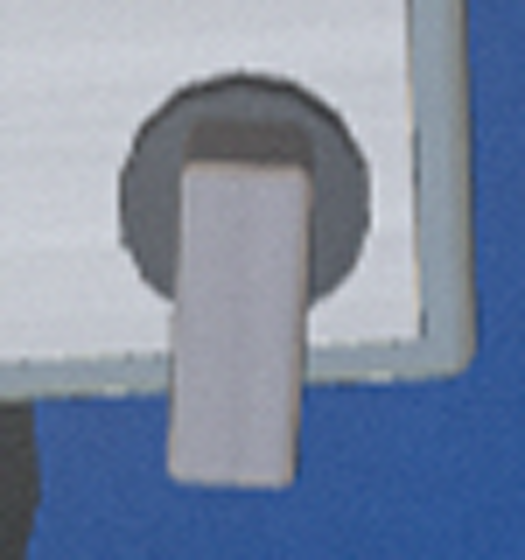

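The zoom shows the bar's top face with corners (183,165), (310,168), (295,488), (168,481), and the bush centred at about (245,198).

```bash
python3 - <<'E'
from h import *
import pickle
im=pickle.load(open("wrist1.pkl","rb")); Q={"w":(im["vfov"],im["cx"],im["cy"],im["camera_from_world"])}
p=lambda x,y:(215+(x+.5)/7-.5,165+(y+.5)/7-.5)
c=np.array([plane("w",*p(*t),136,Q) for t in [(183,165),(310,168),(295,488),(168,481)]])
print(np.round(c,1),np.round(c.mean(0),1)); 
d=(c[2]+c[3]-c[0]-c[1])[:2]/2; print("len",np.linalg.norm(d),"yaw",np.arctan2(d[1],d[0]), "thk",np.linalg.norm(c[0]-c[1]),np.linalg.norm(c[2]-c[3]))
print("bush",np.round(plane("w",*p(245,198),89,Q),1))
E
```

```text
[[606.6 155.1 136. ]
 [606.4 168.  136. ]
 [641.4 168.  136. ]
 [641.1 154.5 136. ]] [623.9 161.4 136. ]
len 34.80633205674817 yaw -0.009627965051748092 thk 12.863329893148103 13.453594872633357
bush [622.9 161.5  89. ]
```

All three views agree: stud axis about (623.7, 161.8), bar yaw about -0.01. I'll align to that and descend.

```bash

python3 go.py 623.7 161.8 117 1.56
python3 -m jog '[{"x":-4,"y":40,"z":-2,"ax":-0.002,"ay":0.051,"az":0,"grip":44},{"x":-4,"y":70,"z":-2,"ax":-0.002,"ay":0.051,"az":0,"grip":44},{"x":-4,"y":70,"z":-2,"ax":-0.002,"ay":0.051,"az":0,"grip":44},{"x":-4,"y":70,"z":-2,"ax":-0.002,"ay":0.051,"az":0,"grip":44}]'
python3 go.py 623.7 161.8 117 1.56
```

```text
t 1.8 tcp [621.9 166.9 220.4] rpy [-1.570e+00 -1.000e-03  1.614e+00] F [-0.3 -1.1 -0.2] w 49.9 q [-0.27  0.64 -0.06  1.56  0.04  0.94  1.27]
shift [ -5.3 103.4  -1.7] turn [-0.001  0.054  0.001]
clock: 2.2
eef_pos: [624.9, 161.8, 150.7]
tool_rot: [-1.572, -0.001, 1.561]
force: [0.7, -0.2, 0.4]
width: 44.0
t 2.2 tcp [624.9 161.8 150.7] rpy [-1.572e+00 -1.000e-03  1.561e+00] F [ 0.7 -0.2  0.4] w 44.0 q [-0.27  0.72 -0.04  1.62  0.04  0.8   1.23]
shift [ 0.  33.7  1.3] turn [0.002 0.001 0.001]
```

```bash

python3 -m jog '[{"x":0,"y":20,"z":1,"ax":0,"ay":0,"az":0,"grip":44},{"x":0,"y":33,"z":1,"ax":0,"ay":0,"az":0,"grip":44},{"x":0,"y":33,"z":1,"ax":0,"ay":0,"az":0,"grip":44},{"x":0,"y":33,"z":1,"ax":0,"ay":0,"az":0,"grip":44}]'
python3 go.py 623.7 161.8 117 1.56
python3 - <<'E'
from cell import *
import cv2,numpy as np
a=get_image("side")["color"][130:290,100:280,::-1]; b=get_image("wrist")["color"][:,:,::-1]
cv2.imwrite("pics/s2.png",np.hstack([cv2.resize(a,(432,384)),b])[:, :800]); 
E
```

```text
clock: 2.6
eef_pos: [624.9, 160.7, 118.1]
tool_rot: [-1.574, -0.001, 1.559]
force: [0.6, -0.7, -0.7]
width: 44.0
t 2.6 tcp [624.9 160.7 118.1] rpy [-1.574e+00 -1.000e-03  1.559e+00] F [ 0.6 -0.7 -0.7] w 44.0 q [-0.27  0.76 -0.04  1.64  0.04  0.74  1.23]
shift [1.1 1.1 1.2] turn [ 0.003 -0.001  0.001]
```

View pics/s2.png

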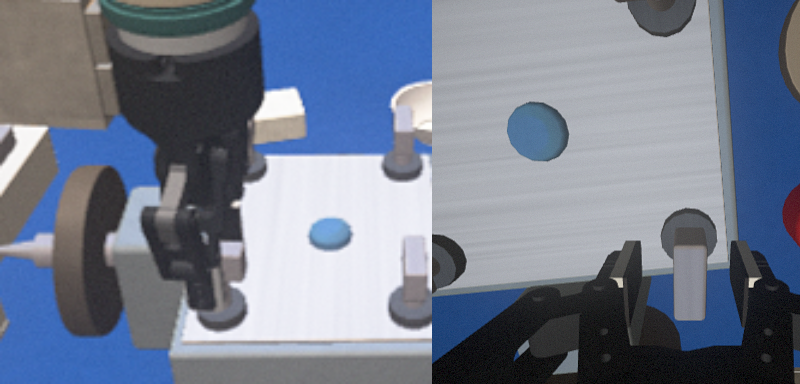

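The bar sits between the pads (bar at about column 689, pad midpoint about 687) and the fingertips clear the bush. Closing.

```bash

python3 -m jog '[{"x":1,"y":1,"z":1,"ax":0,"ay":0,"az":0,"grip":25},{"x":1,"y":1,"z":1,"ax":0,"ay":0,"az":0,"grip":15},{"x":1,"y":1,"z":1,"ax":0,"ay":0,"az":0,"grip":5},{"x":1,"y":1,"z":1,"ax":0,"ay":0,"az":0,"grip":5},{"x":1,"y":1,"z":1,"ax":0,"ay":0,"az":0,"grip":5}]'
python3 go.py 623.7 161.8 105 1.56
```

```text
clock: 3.2
eef_pos: [623.5, 162.2, 116.7]
tool_rot: [-1.573, -0.001, 1.559]
force: [-0.5, 2.8, 3.5]
width: 13.1
t 3.2 tcp [623.5 162.2 116.7] rpy [-1.573e+00 -1.000e-03  1.559e+00] F [-0.5  2.8  3.5] w 13.1 q [-0.27  0.76 -0.04  1.64  0.04  0.73  1.23]
shift [-0.4 11.7 -0.1] turn [ 0.002 -0.001  0.001]
```

Gripped at 13 mm with a low side load. Pressing straight down.

```bash

python3 -m jog '[{"x":0,"y":4,"z":0,"ax":0,"ay":0,"az":0,"grip":5},{"x":0,"y":8,"z":0,"ax":0,"ay":0,"az":0,"grip":5},{"x":0,"y":12,"z":0,"ax":0,"ay":0,"az":0,"grip":5},{"x":0,"y":12,"z":0,"ax":0,"ay":0,"az":0,"grip":5},{"x":0,"y":12,"z":0,"ax":0,"ay":0,"az":0,"grip":5}]'
python3 go.py 623.7 161.8 105 1.56
python3 - <<'E'
from cell import *
import cv2,numpy as np
a=get_image("side")["color"][170:280,130:280,::-1]; cv2.imwrite("pics/s3.png",cv2.resize(a,(750,550)))
E
python3 go.py 623.7 161.8 105 1.56
```

```text
clock: 3.7
eef_pos: [623.6, 162.1, 104.4]
tool_rot: [-1.573, -0.001, 1.559]
force: [-1.4, 2.2, 8.0]
width: 12.9
t 3.7 tcp [623.6 162.1 104.4] rpy [-1.573e+00 -1.000e-03  1.559e+00] F [-1.4  2.2  8. ] w 12.9 q [-0.27  0.78 -0.04  1.65  0.04  0.71  1.23]
shift [-0.3 -0.6 -0.1] turn [ 0.002 -0.001  0.001]
t 3.75 tcp [623.6 162.1 104.5] rpy [-1.573e+00 -1.000e-03  1.559e+00] F [-1.7  2.1  6.2] w 13.2 q [-0.27  0.78 -0.04  1.65  0.04  0.71  1.23]
shift [-0.3 -0.5 -0.1] turn [ 0.002 -0.001  0.001]
```

View pics/s3.png

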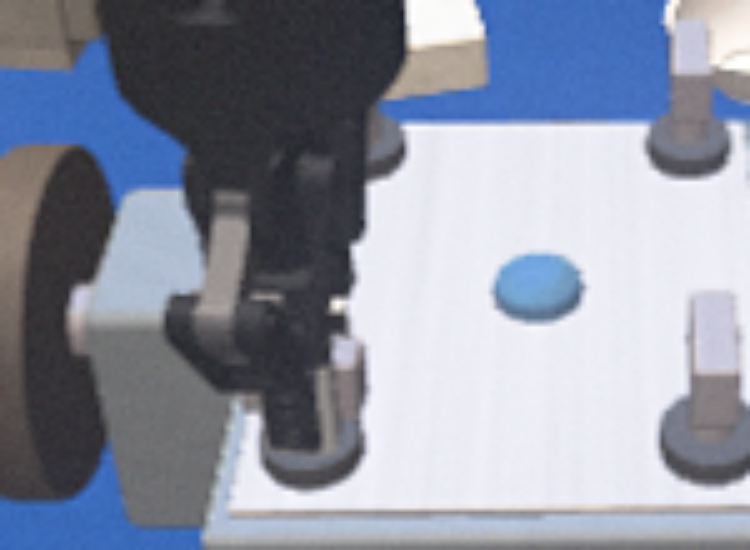

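The bar came down with the fingers, and the 8 N reading matches the spring at 12 mm. Now I'll turn clockwise in stages.

```bash

python3 -m jog '[{"x":0,"y":0,"z":0,"ax":0,"ay":0.1,"az":0,"grip":5},{"x":0,"y":0,"z":0,"ax":0,"ay":0.2,"az":0,"grip":5},{"x":0,"y":0,"z":0,"ax":0,"ay":0.3,"az":0,"grip":5},{"x":0,"y":0,"z":0,"ax":0,"ay":0.4,"az":0,"grip":5},{"x":0,"y":0,"z":0,"ax":0,"ay":0.5,"az":0,"grip":5}]'
python3 go.py 623.7 161.8 104.5 0.13; python3 -c "
from cell import *
print(read_state()['torque'])"
```

```text
clock: 4.25
eef_pos: [623.6, 162.5, 104.6]
tool_rot: [-1.572, -0.003, 1.056]
force: [-1.7, 3.6, 6.6]
width: 12.7
t 4.25 tcp [623.6 162.5 104.6] rpy [-1.572 -0.003  1.056] F [-1.7  3.6  6.6] w 12.7 q [-0.36  0.78  0.1   1.65 -0.11  0.71  0.85]
shift [-0.6  0.1 -0.4] turn [0.    0.926 0.003]
[0.68307201 0.53057467 0.02565792]
```

```bash

python3 -m jog '[{"x":0,"y":0,"z":0,"ax":0,"ay":0.1,"az":0,"grip":5},{"x":0,"y":0,"z":0,"ax":0,"ay":0.2,"az":0,"grip":5},{"x":0,"y":0,"z":0,"ax":0,"ay":0.3,"az":0,"grip":5},{"x":0,"y":0,"z":0,"ax":0,"ay":0.4,"az":0,"grip":5},{"x":0,"y":0,"z":0,"ax":0,"ay":0.5,"az":0,"grip":5}]'
python3 go.py 623.7 161.8 104.5 0.13
python3 - <<'E'
from cell import *
import cv2,numpy as np
a=get_image("side")["color"][170:280,130:280,::-1]; cv2.imwrite("pics/s4.png",cv2.resize(a,(750,550)))
E
```

```text
clock: 4.75
eef_pos: [623.8, 162.9, 104.7]
tool_rot: [-1.571, -0.003, 0.556]
force: [-0.8, 4.9, 6.9]
width: 13.0
t 4.75 tcp [623.8 162.9 104.7] rpy [-1.571 -0.003  0.556] F [-0.8  4.9  6.9] w 13.0 q [-0.44  0.8   0.24  1.65 -0.26  0.72  0.48]
shift [-0.7  0.2 -0.9] turn [-0.001  0.426  0.003]
```

View pics/s4.png

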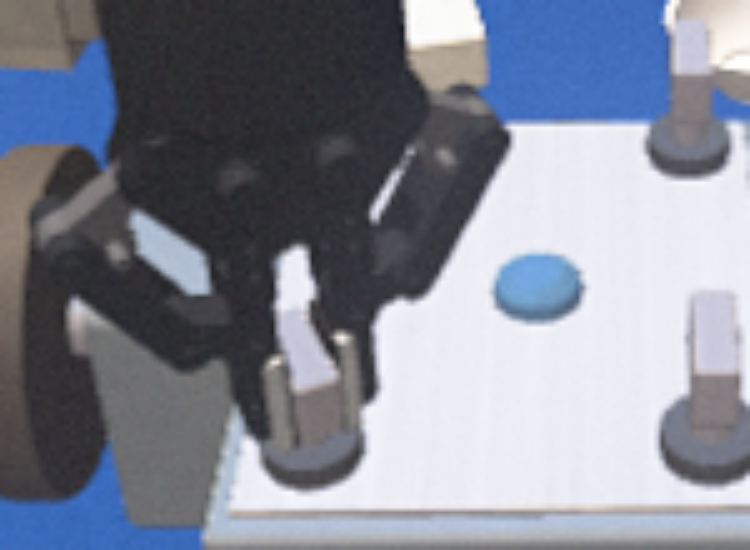

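The bar is turning with the gripper. About 0.4 rad remains, and I'll watch the knuckle near the wheel.

```bash

python3 -m jog '[{"x":0,"y":0,"z":0,"ax":0,"ay":0.1,"az":0,"grip":5},{"x":0,"y":0,"z":0,"ax":0,"ay":0.2,"az":0,"grip":5},{"x":0,"y":0,"z":0,"ax":0,"ay":0.3,"az":0,"grip":5},{"x":0,"y":0,"z":0,"ax":0,"ay":0.41,"az":0,"grip":5},{"x":0,"y":0,"z":0,"ax":0,"ay":0.41,"az":0,"grip":5}]'
python3 go.py 623.7 161.8 104.5 0.13
python3 - <<'E'
from cell import *
import cv2,numpy as np
print(read_state()['torque'])
a=get_image("side")["color"][170:280,110:260,::-1]; cv2.imwrite("pics/s5.png",cv2.resize(a,(750,550)))
a=get_image("top")["color"][90:200,160:310,::-1]; cv2.imwrite("pics/t5.png",cv2.resize(a,(750,550)))
E
```

```text
clock: 5.3
eef_pos: [624.1, 163.1, 104.7]
tool_rot: [-1.57, -0.004, 0.148]
force: [-0.4, 4.0, 7.0]
width: 13.0
t 5.3 tcp [624.1 163.1 104.7] rpy [-1.57  -0.004  0.148] F [-0.4  4.   7. ] w 13.0 q [-0.5   0.81  0.35  1.66 -0.38  0.74  0.18]
shift [-0.6  0.2 -1.2] turn [-0.001  0.018  0.004]
[ 0.86488587  0.2655519  -0.02805864]
```

View pics/s5.png

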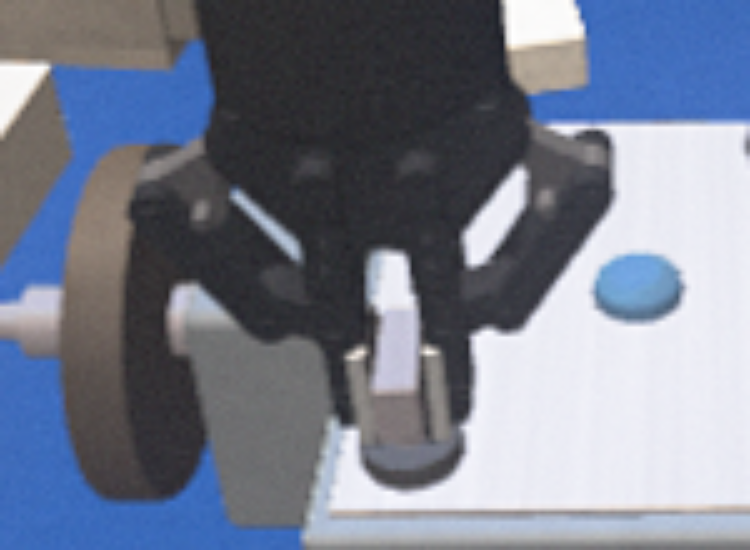

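View pics/t5.png

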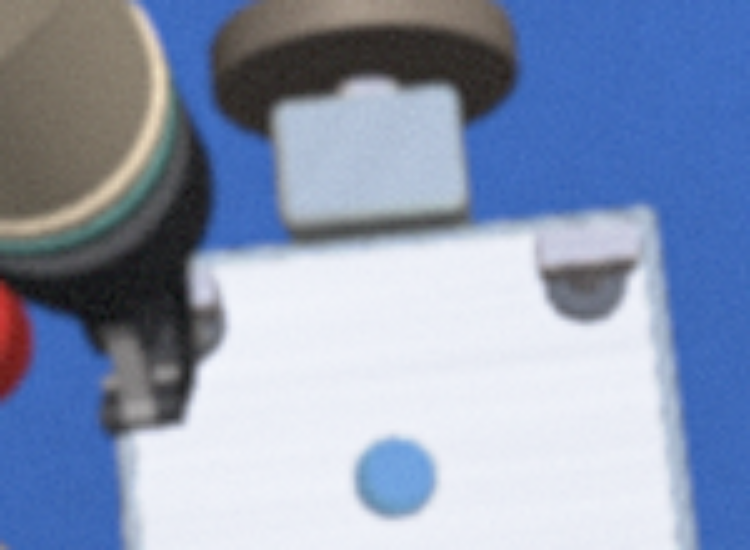

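The bar is now along the housing's y, like the locked ones, and nothing else is touched. I'll ease up 4 mm toward the notch, then open a little.

```bash

python3 -m jog '[{"x":0,"y":-2,"z":0,"ax":0,"ay":0,"az":0,"grip":5},{"x":0,"y":-4,"z":0,"ax":0,"ay":0,"az":0,"grip":5},{"x":0,"y":-4,"z":0,"ax":0,"ay":0,"az":0,"grip":20},{"x":0,"y":-4,"z":0,"ax":0,"ay":0,"az":0,"grip":36},{"x":0,"y":-4,"z":0,"ax":0,"ay":0,"az":0,"grip":36}]'
python3 -m jog '[{"x":0,"y":0,"z":0,"ax":0,"ay":0,"az":0,"grip":36},{"x":0,"y":-20,"z":0,"ax":0,"ay":0,"az":0,"grip":36},{"x":0,"y":-50,"z":0,"ax":0,"ay":0,"az":0,"grip":36},{"x":0,"y":-90,"z":0,"ax":0,"ay":0,"az":0,"grip":36},{"x":0,"y":-120,"z":0,"ax":0,"ay":0,"az":0,"grip":36}]'
python3 - <<'E'
from cell import *
import cv2,numpy as np
a=get_image("side")["color"][160:310,120:300,::-1]; cv2.imwrite("pics/s6.png",cv2.resize(a,None,fx=4,fy=4,interpolation=cv2.INTER_CUBIC))
im=get_image("wrist");print(im["vfov"],im["cx"],im["cy"],im["camera_from_world"].tolist()); cv2.imwrite("pics/w6.png",im["color"][:,:,::-1])
E
```

```text
clock: 5.9
eef_pos: [623.1, 160.2, 107.5]
tool_rot: [-1.572, -0.001, 0.148]
force: [0.3, -0.1, -0.0]
width: 36.1
clock: 6.4
eef_pos: [623.7, 160.8, 230.1]
tool_rot: [-1.572, -0.003, 0.148]
force: [1.7, -0.2, -0.3]
width: 35.8
63.17232902259592 253.35177218289869 197.91033456134522 [[0.989078563103259, 0.14691261424907653, 0.011843976701149927, -646.0708791040089], [0.1375195444563647, -0.948773340060771, 0.28446005709492006, 31.23436835450489], [0.05302801997160813, -0.27972456625122016, -0.9586147276844126, 382.4458872137695], [0.0, 0.0, 0.0, 1.0]]
```

View pics/s6.png

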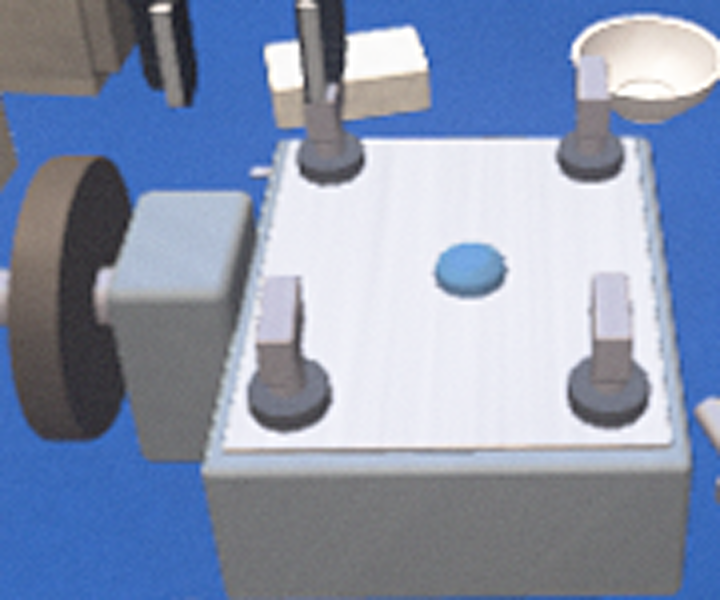

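View pics/w6.png

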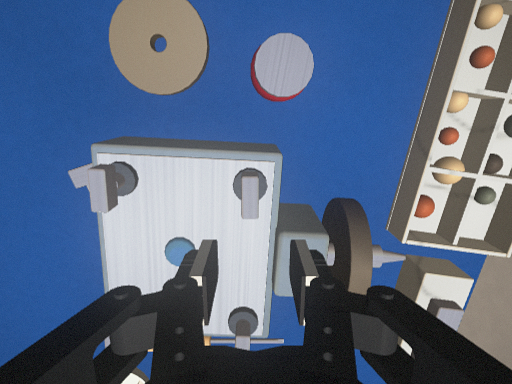

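The side view shows the stud's bar at (280,330), now as low as and parallel to its locked neighbour at (611,325). The gripper is well clear. One numeric check of yaw and height before handing in.

```bash
python3 - <<'E'
import cv2
a=cv2.imread("pics/w6.png")[160:230,215:290]; b=cv2.imread("pics/s6.png")[250:450,230:350]
cv2.imwrite("pics/w6z.png",cv2.resize(a,None,fx=7,fy=7,interpolation=cv2.INTER_CUBIC))
E
```

```text
(no output)
```

View pics/w6z.png

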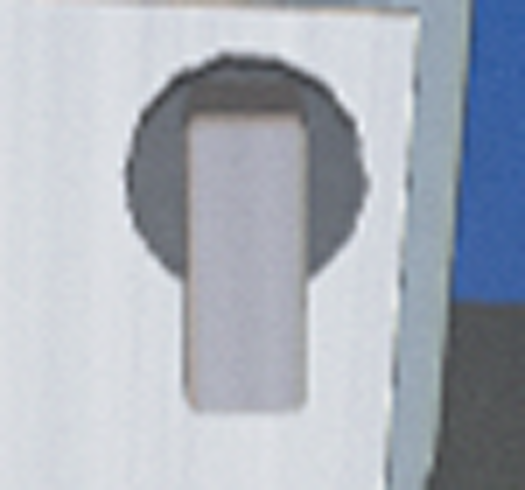

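The zoom shows the bar's top-face corners at (189,116), (303,116), (305,409), (187,409).

```bash
python3 - <<'E'
from h import *
Q={"w":(63.17232902259592,253.35177218289869,197.91033456134522,np.array([[0.989078563103259,0.14691261424907653,0.011843976701149927,-646.0708791040089],[0.1375195444563647,-0.948773340060771,0.28446005709492006,31.23436835450489],[0.05302801997160813,-0.27972456625122016,-0.9586147276844126,382.4458872137695],[0,0,0,1]]))}
p=lambda x,y:(215+(x+.5)/7-.5,160+(y+.5)/7-.5)
sp=lambda x,y:(120+(x+.5)/4-.5,160+(y+.5)/4-.5)
for z in (129,136):
    c=np.array([plane("w",*p(*t),z,Q) for t in [(189,116),(303,116),(305,409),(187,409)]])
    d=(c[2]+c[3]-c[0]-c[1])[:2]/2; print(z,"len",np.linalg.norm(d),"turn",0.093-np.arctan2(d[1],d[0]),c.mean(0))
print(tri(ray("w",*p(246.5,262),Q),ray("side",*sp(280.5,308))))
E
python3 go.py 624 162 200 0.148
```

```text
129 len 34.43252019482082 turn 1.5196440338437978 [624.62487111 162.48533162 129.        ]
136 len 33.41288165736759 turn 1.5196440338437993 [624.32324548 164.52992227 136.        ]
(array([624.25573064, 161.93400473, 126.39279953]), np.float64(1.0319329925686502))
t 6.5 tcp [626.2 161.1 232.9] rpy [-1.571 -0.011  0.149] F [0.2 0.3 0.2] w 36.1 q [-0.54  0.66  0.42  1.56 -0.31  0.98  0.12]
shift [-2.4 32.9  1.2] turn [-0.     0.001  0.011]
```

```bash

python3 -m jog '[{"x":0,"y":0,"z":0,"ax":0,"ay":0,"az":0,"grip":36},{"x":0,"y":0,"z":0,"ax":0,"ay":0,"az":0,"grip":36}]'
python3 -c "
from cell import *
print(finish_job())"
```

```text
clock: 6.7
eef_pos: [622.3, 161.1, 226.9]
tool_rot: [-1.571, 0.001, 0.149]
force: [-0.5, 0.3, 0.0]
width: 35.8
the job is handed in; nothing more can be done
None
```

The stud is pushed in, turned and locked as far as my checks show, and I handed the job in at 6.7 s. It gives no verdict, and I can't read the stud joints directly.

**What I did:** I gripped the proud stud's bar and pressed it straight down 12 mm, where the force on the tool read 6–8 N, as the spring should give. I then turned it clockwise by 1.41 rad. After that I eased up 4 mm, opened the fingers and backed off about 120 mm.

**Last checks:**
- **Turn:** the bar measured about 1.52 rad in the wrist picture, against an aim of 1.5.
- **Height:** the bar looks as low as its locked neighbour, and the wrist-camera fit at the locked height puts its centre on the stud axis. The two-view height was rougher. It put the bar's top at 126 mm where 129 is expected. The same method had also read 4 mm low before the push, and it shows a drop of about 6 mm against the expected 7.
- **Contact:** the force on the tool was near zero and the gripper was well clear of everything.

**Refused moves:** the first two move commands were refused because each row needs every value filled in. The arm did not move on either.

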